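# Start the flange nut on a clamping stud

### The arm

A 6-joint arm with a two-finger parallel gripper is mounted at the origin on the work surface. World frame = base frame: x ahead of the robot, y to its left, z up, the work surface at z = 0. Lengths are in mm, angles in degrees, forces in N, time in s.
With the tool pointing down it reaches from about 300 to 850 mm from the base axis. Payload 4.2 kg.
Tool frame: the origin (TCP) lies midway between the tips of the shut fingers; the grasp point (between the pads) lies 19 mm behind it; z points along the fingers, y is the line along which they close (so a half turn about z gives the same grasp; the last joint's range is limited). The gripper opens to 91 mm and grips with 3 to 60 N. Pads are 32 mm wide; open, the fingers measure 118 mm over their backs; the gripper's body (76 mm by 178 mm) begins 60 mm behind the grasp point.
Start: joints at [-77.808, 18.312, 89.639, -0, 72.044, -1.146], TCP at [132.656, -559.505, 213.976] pointing down, gripper open.
Joint ranges: [-177.97, 177.97], [-48.28, 115.42], [12.27, 149.76], [-77.06, 257.06], [2.81, 150.46], [-146.56, 146.56]. Speed limits (degrees/s): [147.25, 147.25, 180, 180, 180, 180].

### API

Orientations are given as [roll, pitch, yaw] about the fixed x, y, z axes, in that order (R = Rz(yaw) Ry(pitch) Rx(roll)).
In Python, from workcell import env gives the robot as it stands.
- The arm moves only by the shell command python3 drive.py FILE [OPENING] [FORCE], which reads ROWS from the file FILE. ROWS is a JSON list of rows, 1 to 8 of them, each written [[dx, dy, dz], [rx, ry, rz]]: dx, dy, dz in cm, then a rotation vector rx, ry, rz in units of 2 degrees; each row shifts and turns the commanded pose from where the row before left it, along the tool's axes as they then stand; what a row does not reach is not made up. A row lasts 1/10 s, in which the tool goes at most 50 mm and 8.59 degrees, less where a joint would pass 70% of its speed; a pose out of reach is approached as far as the arm can. OPENING is the finger opening in mm, set as the command begins (- or left out keeps the last). The fingers move at their own pace and stop on an object; FORCE is the grip in N (left out, the last holds). Time passes only in rows, so rows that do not move let the fingers close. It prints the time, the measured TCP pose, the force, the opening and the grip force at its end. Input that does not fit is refused with a message, and nothing moves.
- env.state(): the state, without advancing time (a new reading comes with each control period).
- env.grab_frame(name): name is "side" or "top" or "wrist"; returns the picture (384x512x3 uint8, blue, green, red); there is no depth.
- env.camera_model(name): a dict with "fx", "fy", "cx", "cy" (pixels), "T" (4x4, takes a point from camera to world coordinates). Camera axes: x right, y up, looking along -z (the intrinsics and any distortion apply to the point x, -y, -z); pixel columns grow to the right and rows downward; lengths in mm; the calibration is good to about 2 mm. A picture is of the moment at which its call begins: read the wrist's pose just before it. camera_model takes no time and is no camera call; for the wrist camera it gives the pose at the moment of the call.
- env.job_done(): hands the job in; it is judged then, once.
The state is a dict: "time_s": time; "qpos": joint angles; "qvel": joint speeds; "effort": joint torques, N m; "ee_pos": TCP position; "ee_rot": TCP orientation; "force": force on the tool from outside, world axes, zero at the start; "torque": the same for the moment, N m; "gripper_width": finger opening in mm; "gripper_force": force on a finger pad.
Only numpy, scipy, OpenCV 4.12 (cv2) and the standard library are available. Lean on these libraries where they do the work, as an engineer would, in place of code of your own. Each camera call takes 0.05 s, during which the arm holds its last target. There are 200 camera calls.

### The job

Take the brass flange nut from the blue pad, set it flange down on the clamping stud of the steel fixture, and start it as you would any awkward thread: turn it back (anticlockwise from above) until it drops in, then turn it clockwise until its flange sits flat on the dark strap. Let go of it, and leave the dish, the mouse and the parts tray where they are.

Things in the scene. Friction and masses are not known exactly. Their poses are not given: they have to be found in the camera images.
- nut: loose brass hexagonal flange nut, about 400 g, 32 mm high, 55 mm across flats; its lowest 5 mm is a round flange 70 mm across. A 38 mm bore goes right through. Origin: centre of the underside, z up the axis. Its x axis is square to one pair of flats, the other pairs lie 60 and 120 degrees from it; any pair can be gripped. Starts flange down on the pad, at any yaw.
- pins (a point): point on the nut's axis, 3 mm above its underside, level with the lowest point of three steel pins, 4.5 mm thick and 120 degrees apart, that reach inward from the bore's wall to 13.5 mm from the axis. The pins run on the stud's thread. The nut slips in a light grip when it is pressed or turned hard; about 50 N holds it.
- stud_tip (a point): centre of the very top of the fixed upright steel stud, 63 mm above the bench; its axes are the fixture's and do not show how the thread is turned. The stud's top 10 mm is a conical nose, 12 mm across at the tip and 25 mm at its foot, then 5 mm straight down to the crown. The nut is guided by its pins with 1 mm play.
- crown (a point): point on the stud's axis at the crown's top, 15 mm below the tip: a disc 36 mm across with three entry notches 120 degrees apart, facing any way. A nut set down rests with its pins on it (underside 3 mm below this point; 5 mm higher if on the stop teeth). The teeth bar the clockwise way into the notches; by at most 120 degrees anticlockwise the pins come over notches.
- seat (a point): point on the stud's axis level with the strap's top, 36 mm below the tip. Over the notches (room about 5 degrees each way, a tooth ends the anticlockwise turn) a nut let down falls 11 mm, to its underside 6.5 mm above this point. Turned clockwise it then follows a steep thread down these 6.5 mm in about 85 degrees, until the flange lies on the strap; a firm stop comes at about 100 degrees.
- fixture: fixed steel plate 150 x 130 x 15 mm (x by y) bolted to the bench, with the stud upright at its centre. A dark steel clamp strap 112 x 78 mm and 12 mm thick lies fixed on it round the stud (its top 27 mm above the bench); bolt heads and pins on the plate are lower than the strap. Origin: centre of the plate's underside, z up.
- pad: fixed flat blue plastic pad 120 x 120 x 4 mm on which the nut starts; origin: centre of its underside. Pad and fixture stand on either side of the middle of the bench; which is left varies.
- dish: bystander: loose shallow white dish, 84 mm across, 16 mm high; origin: centre of the underside
- mouse: bystander: loose black computer mouse 100 x 58 x 27 mm, long along its x; origin: centre of the underside
- tray: bystander: loose white sorting tray with coloured cells, 100 x 200 x 22 mm, origin: centre of the underside

How it is judged:
By the outcome, as a careful person would: the job done as asked, in the order asked, and still so for the second after the job is handed in, with the robot touching nothing.
It also fails if it takes over 67 s, if anything falls off the work surface, if the arm or the gripper's body presses on something with over 40 N, if the wrist force passes 120 N, or if a joint passes its speed limit or range.

## Working session

There is one attempt and no reset: what is moved stays moved. The work goes in short steps, Python scripts to look and compute and a shell command to move; the robot and the scene stay as the last step left them, time stands still between calls to the robot, and variables do not carry over. Pictures are saved under pics/ and viewed, at most 10 in all, crops included, and the job is handed in when it is done.

```bash
ls; mkdir -p pics
python3 - <<'E'
from workcell import env
import cv2,numpy as np
print(env.state())
for n in("top","side"):
    f=env.grab_frame(n); cv2.imwrite(f"pics/{n}0.png",f); m=env.camera_model(n); print(n,{k:(np.round(v,3).tolist() if k!='T' else np.round(v,3).tolist()) for k,v in m.items()})
a=[cv2.imread(f"pics/{n}0.png") for n in("top","side")]
cv2.imwrite("pics/both0.png",np.vstack(a)[:, :] if 0 else a[0])
E
```

```text
drive.py
pics
workcell.py
{'time_s': 0.0, 'qpos': array([-7.78089234e+01,  1.83495053e+01,  8.97072732e+01, -1.79055713e-03,
        7.20413799e+01, -1.14652898e+00]), 'qvel': array([ 0.0271795 , -0.00987227,  0.03998153,  0.01108574,  0.01967997,
       -0.03631876]), 'effort': array([-4.57137560e-06, -4.12460589e+01, -2.31975693e+01,  7.26674125e-02,
        4.58092033e-02, -1.58186704e-04]), 'ee_pos': array([ 132.5247961 , -559.00338729,  213.13579714]), 'ee_rot': array([-1.79901827e+02, -2.62055998e-04,  1.33381589e+01]), 'force': array([-0.31326811, -0.83143628,  0.26217993]), 'torque': array([ 0.00078649, -0.00452056, -0.00808683]), 'gripper_force': 0.0, 'gripper_width': 91.009161163648}
top {'fx': 487.358, 'fy': 487.358, 'cx': 255.023, 'cy': 198.07, 'T': [[-0.008, 0.979, -0.202, 418.718], [-1.0, -0.008, 0.001, -8.827], [-0.0, 0.202, 0.979, 958.885], [0.0, 0.0, 0.0, 1.0]]}
side {'fx': 493.361, 'fy': 493.361, 'cx': 253.505, 'cy': 195.085, 'T': [[-0.693, 0.508, -0.511, 91.633], [-0.72, -0.468, 0.512, 500.213], [0.021, 0.724, 0.69, 724.783], [0.0, 0.0, 0.0, 1.0]]}
```
View pics/top0.png

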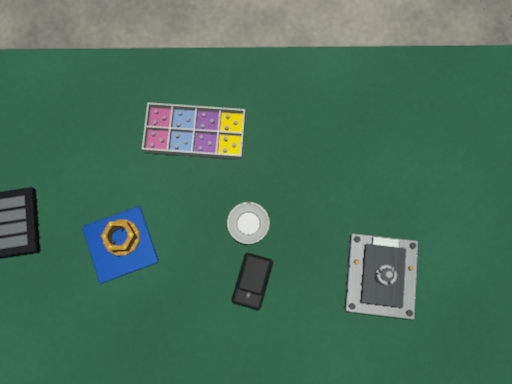

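View pics/side0.png

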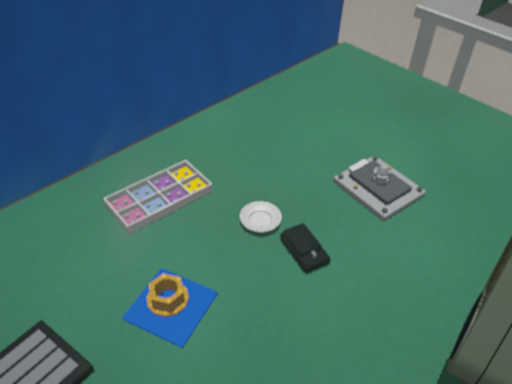

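The top view shows the nut at about (120,237) on the blue pad (robot's left), and the fixture stud at about (387,274) on the right. The dish, mouse and tray lie between them. Next I'll measure both from the two views.

Create h.py:
```python
import numpy as np,cv2
def ray(m,u,v):
    T=np.array(m["T"]);d=T[:3,:3]@np.array([(u-m["cx"])/m["fx"],-(v-m["cy"])/m["fy"],-1.]);return T[:3,3],d
def on(m,u,v,z):
    o,d=ray(m,u,v);return o+d*(z-o[2])/d[2]
def proj(m,p):
    T=np.array(m["T"]);q=T[:3,:3].T@(np.array(p,float)-T[:3,3]);return np.array([m["cx"]+m["fx"]*q[0]/-q[2],m["cy"]-m["fy"]*q[1]/-q[2]])
def blob(mask,box=None):
    if box is not None:
        k=np.zeros_like(mask);x0,y0,x1,y1=box;k[y0:y1,x0:x1]=mask[y0:y1,x0:x1];mask=k
    c=max(cv2.findContours(mask,cv2.RETR_EXTERNAL,cv2.CHAIN_APPROX_NONE)[0],key=cv2.contourArea);return c
```

Run:
```python
from workcell import env
from h import *
for n,bn,bf in(("top",(80,200,165,285),(335,225,430,325)),("side",(120,250,220,345),(325,150,430,220))):
    f=cv2.imread(f"pics/{n}0.png");m=env.camera_model(n);h=cv2.cvtColor(f,cv2.COLOR_BGR2HSV)
    c=blob(cv2.inRange(h,(10,120,100),(35,255,255)),bn)
    e=cv2.minEnclosingCircle(c);print(n,"nut",e,on(m,*e[0],20),"diam",2*e[1]*np.linalg.norm(on(m,*e[0],20)-np.array(m["T"])[:3,3])/m["fx"])
    c=blob(cv2.inRange(h,(0,0,110),(180,60,255)),bf);r=cv2.minAreaRect(c)
    print("plate",r,on(m,*r[0],15)); print([on(m,*p,15)[:2].round() for p in cv2.boxPoints(r)])
f=cv2.imread("pics/top0.png")[225:325,335:435];g=cv2.imread("pics/side0.png")[140:225,325:430]
cv2.imwrite("pics/fix.png",np.hstack([cv2.resize(f,(400,400),interpolation=2),cv2.resize(g,(400,400),interpolation=2)]))
```

```text
top nut ((119.83783721923828, 236.0), 18.83793830871582) [539.94309134 252.17755151  20.        ] diam 75.91484176890322
plate ((382.5028076171875, 275.962890625), (69.07656860351562, 81.44515991210938), 4.2678937911987305) [ 459.39326235 -252.93314844   15.        ]
[array([ 389., -178.]), array([ 543., -197.]), array([ 532., -330.]), array([ 379., -307.])]
side nut ((166.28770446777344, 294.8665771484375), 21.12079620361328) [537.49655153 256.64454847  20.        ] diam 74.38798971622943
plate ((379.3923034667969, 184.13844299316406), (81.65409851074219, 46.747188568115234), 37.87498474121094) [ 458.66948779 -249.64575486   15.        ]
[array([ 541., -192.]), array([ 579., -346.]), array([ 379., -306.]), array([ 359., -170.])]
```

View pics/fix.png

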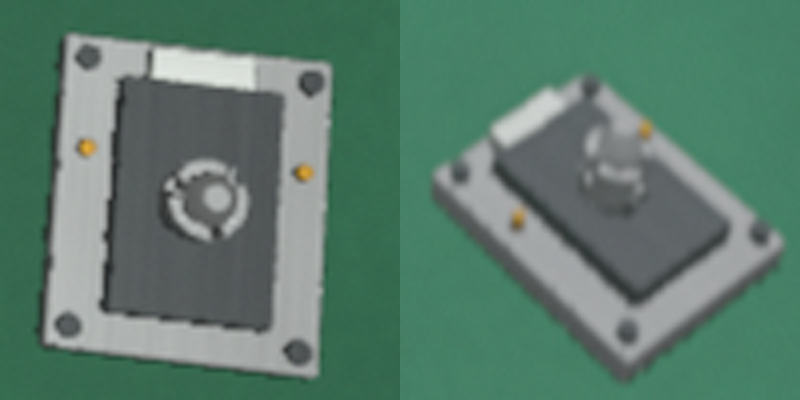

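```bash
cat >> h.py <<'E'
from scipy.spatial.transform import Rotation as Ro
def tool(s):
    T=np.eye(4);T[:3,:3]=Ro.from_euler("xyz",s["ee_rot"],degrees=True).as_matrix();T[:3,3]=s["ee_pos"];return T
E
python3 - <<'E'
from workcell import env
from h import *
s=env.state();T=tool(s);m=env.camera_model("wrist");print((np.linalg.inv(T)@m["T"]).round(3),m["fx"],m["cx"],m["cy"])
print((T[:3,:3].T@(np.array([459,-252,214])-T[:3,3])).round(1))
E
```

```text
[[ 1.0000e-03  9.5800e-01  2.8800e-01  8.0619e+01]
 [ 1.0000e+00 -0.0000e+00 -0.0000e+00  4.4400e-01]
 [-0.0000e+00  2.8800e-01 -9.5800e-01 -1.7094e+02]
 [ 0.0000e+00  0.0000e+00  0.0000e+00  1.0000e+00]] 299.4212716347249 256.91893491288454 189.43915834924903
[ 388.5 -223.5   -0.4]
```

The manual's scale: shifts go in cm and turns go in units of 2 degrees. Converting my numbers, 38 mm is 3.8, -22 mm is -2.2.

```bash
echo '[[[3.8, -2.2, 0], [0, 0, 0]], [[3.8, -2.2, 0], [0, 0, 0]], [[3.8, -2.2, 0], [0, 0, 0]], [[3.8, -2.2, 0], [0, 0, 0]], [[3.8, -2.2, 0], [0, 0, 0]], [[3.8, -2.2, 0], [0, 0, 0]], [[3.8, -2.2, 1], [0, 0, 0]], [[3.8, -2.2, 1.5], [0, 0, 0]]]' > path.dat && python3 drive.py path.dat; echo '[[[3.8, -2.2, 1.5], [0, 0, 0]], [[3.8, -2.2, 2], [0, 0, 0]], [[0, 0, 2], [0, 0, 0]], [[0, 0, 0], [0, 0, 0]], [[0, 0, 0], [0, 0, 0]], [[0, 0, 0], [0, 0, 0]]]' > path.dat && python3 drive.py path.dat
python3 - <<'E'
from workcell import env
from h import *
s=env.state();m=env.camera_model("wrist");f=env.grab_frame("wrist");cv2.imwrite("pics/w1.png",f)
print(s["ee_pos"],s["ee_rot"],s["qpos"].round(1));print(proj(m,[459,-252,63]))
np.save("w1.npy",m["T"])
E
```

```text
time_s: 0.9
ee_pos: [389.3, -317.1, 189.3]
ee_rot: [179.9, -0.1, 13.3]
force: [1.0, -0.6, 0.5]
gripper_width: 91.3
gripper_force: 0.0
time_s: 1.5
ee_pos: [451.7, -258.8, 135.0]
ee_rot: [179.9, -0.1, 13.3]
force: [-0.7, -0.2, 0.1]
gripper_width: 91.1
gripper_force: 0.0
[ 451.72807771 -258.7643668   134.97273212] [ 1.79918468e+02 -6.54417724e-02  1.32649655e+01] [-31.1  17.2 103.6  -0.   59.1  45.7]
[250.395076   188.20427436]
```

View pics/w1.png

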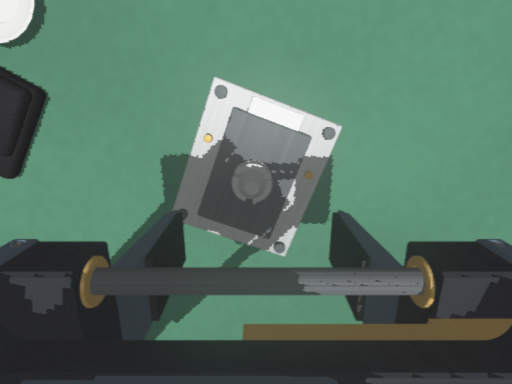

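The fixture is partly in shadow, with the stud at about (252,181). I'll enhance a crop of it.

Run:
```python
from workcell import env
from h import *
f=cv2.imread("pics/w1.png");g=f[150:214,218:288].astype(float)
g=np.clip(255*(g/150)**.6,0,255).astype(np.uint8);cv2.imwrite("pics/w1c.png",cv2.resize(g,None,fx=8,fy=8,interpolation=cv2.INTER_CUBIC))
```

```text
(no output)
```

View pics/w1c.png

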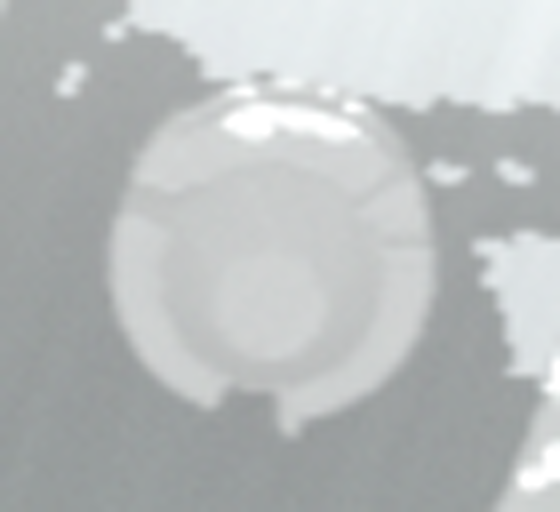

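Tip circle at about (252,188) and crown disc centre at about (252,181). One notch sits at the bottom, at about (249,200). The tip matches the coarse estimate.

Run:
```python
from workcell import env
from h import *
m=env.camera_model("wrist");m["T"]=np.load("w1.npy")
print("tip w",on(m,252,188.1,63),"crown w",on(m,252,181.1,48))
for p in((248,400),(150,205),(400,215)):
    d=on(m,218+p[0]/8,150+p[1]/8,48)-on(m,252,181.1,48);print(np.degrees(np.arctan2(d[1],d[0])).round(),np.hypot(*d[:2]).round(1))
t=env.camera_model("top");print("tip top",on(t,388.75,274.5,63),"crown top",on(t,335+206/4,225+200/4,48))
T=tool(env.state());print((T[:3,:3].T@(np.array([539,254,135])-T[:3,3])).round(1))
```

```text
tip w [ 459.40131653 -253.3011825    63.        ] crown w [ 461.38518046 -252.62308487   48.        ]
-176.0 18.0
83.0 14.4
-61.0 14.8
tip top [ 459.85598063 -252.03710426   63.        ] crown top [ 459.66659523 -251.8930421    48.        ]
[ 2.025e+02 -4.792e+02 -4.000e-01]
```

Scaled: -43 mm is -4.3, 18 mm is 1.8.

```bash
echo '[[[1.8, -4.3, 0], [0, 0, 0]], [[1.8, -4.3, 0], [0, 0, 0]], [[1.8, -4.3, 0], [0, 0, 0]], [[1.8, -4.3, 0], [0, 0, 0]], [[1.8, -4.3, 0], [0, 0, 0]], [[1.8, -4.3, 0], [0, 0, 0]], [[1.8, -4.3, 0], [0, 0, 0]], [[1.8, -4.3, 0], [0, 0, 0]]]' > path.dat && python3 drive.py path.dat; echo '[[[1.8, -4.3, 0], [0, 0, 0]], [[1.8, -4.3, 0], [0, 0, 0]], [[1.8, -4.3, 0], [0, 0, 0]], [[0, 0, 0], [0, 0, 0]], [[0, 0, 0], [0, 0, 0]], [[0, 0, 0], [0, 0, 0]]]' > path.dat && python3 drive.py path.dat
python3 - <<'E'
from workcell import env
from h import *
s=env.state();m=env.camera_model("wrist");f=env.grab_frame("wrist");cv2.imwrite("pics/w2.png",f)
print(s["ee_pos"],s["ee_rot"],s["qpos"].round(1))
np.save("w2.npy",m["T"])
h=cv2.cvtColor(f,cv2.COLOR_BGR2HSV);c=proj(m,[539,254,36]);print(c);u,v=c.astype(int);x0,y0=u-60,max(v-60,0)
cv2.imwrite("pics/w2c.png",cv2.resize(f[y0:v+60,x0:u+60],None,fx=5,fy=5,interpolation=cv2.INTER_CUBIC));print(x0,y0)
E
```

```text
time_s: 2.35
ee_pos: [513.2, 111.3, 135.3]
ee_rot: [180.0, -0.2, 13.3]
force: [0.5, -1.3, 0.6]
gripper_width: 91.0
gripper_force: 0.0
time_s: 2.95
ee_pos: [535.2, 246.7, 134.4]
ee_rot: [180.0, -0.0, 13.3]
force: [0.3, -0.4, -0.0]
gripper_width: 90.9
gripper_force: 0.0
[535.18106561 246.69342612 134.36159993] [ 1.79969551e+02 -1.61822726e-03  1.32579032e+01] [ 23.6  23.   94.5  -0.   62.5 100.4]
[249.6256634 183.4308155]
189 123
```

View pics/w2c.png

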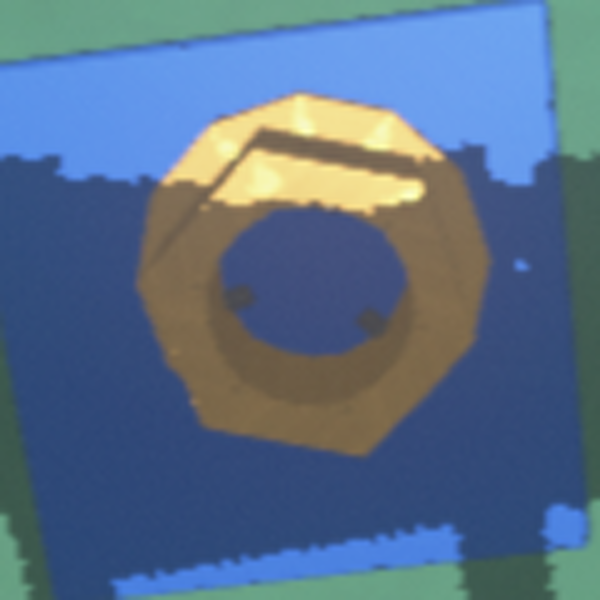

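The nut's top-face edge vertices in the crop are (203,428)-(365,457) at the bottom and (258,150)-(425,178) at the top. Two pins show at (240,297) and (372,322).

Run:
```python
from workcell import env
from h import *
m=env.camera_model("wrist");m["T"]=np.load("w2.npy")
P=lambda x,y,z:on(m,189+x/5,123+y/5,z)
a,b,c,d=[P(x,y,36) for x,y in((203,428),(365,457),(425,178),(258,150))]
C=(a+b+c+d)/4;e1=b-a;e2=c-d;print("C",C,"len",np.linalg.norm(e1),np.linalg.norm(e2),"AF",np.linalg.norm(np.cross((e1+e2)/np.linalg.norm(e1+e2),((c+d)-(a+b))/2)))
ea=np.degrees(np.arctan2((e1+e2)[1],(e1+e2)[0]));print("edge ang",ea, "bore C",P(310,303,36))
for p in((240,297),(372,322)):
    q=P(*p,9)-C;print("pin",np.degrees(np.arctan2(q[1],q[0])).round(),np.hypot(*q[:2]).round(1))
t=env.camera_model("top");f=cv2.imread("pics/top0.png");h=cv2.cvtColor(f,cv2.COLOR_BGR2HSV)
T=tool(env.state());print("tool delta",(T[:3,:3].T@(np.array([C[0],C[1],12])-T[:3,3])).round(1))
```

```text
C [538.44070292 252.13523857  36.        ] len 31.62319769290468 30.779139906676527 AF 55.14504068262437
edge ang -86.96125746737607 bore C [539.13482647 252.71446358  36.        ]
pin 123.0 16.2
pin -119.0 16.0
tool delta [  4.4  -4.8 122.3]
```

Scaled: 12 mm is 1.2, -5 mm is -0.5, -7 degrees is -3.5.

```bash
echo '[[[0.5, -0.5, 0], [0, 0, 0]], [[0, 0, 2], [0, 0, -3.5]], [[0, 0, 3], [0, 0, -3.5]], [[0, 0, 3], [0, 0, -3]], [[0, 0, 2], [0, 0, 0]], [[0, 0, 1.2], [0, 0, 0]], [[0, 0, 0], [0, 0, 0]], [[0, 0, 0], [0, 0, 0]]]' > path.dat && python3 drive.py path.dat 91; echo '[[[0, 0, 0], [0, 0, 0]], [[0, 0, 0], [0, 0, 0]]]' > path.dat && python3 drive.py path.dat
```

```text
time_s: 3.8
ee_pos: [539.7, 254.2, 22.7]
ee_rot: [180.0, -0.1, 33.3]
force: [1.1, 0.1, -0.4]
gripper_width: 91.0
gripper_force: 0.0
time_s: 4.0
ee_pos: [539.7, 254.5, 23.1]
ee_rot: [180.0, -0.1, 33.3]
force: [0.9, -0.5, 0.1]
gripper_width: 91.1
gripper_force: 0.0
```

```bash
echo '[[[-0.2, 0.1, 0.6], [0, 0, 0]], [[0, 0, 0.6], [0, 0, 0]], [[0, 0, 0], [0, 0, 0]], [[0, 0, 0], [0, 0, 0]]]' > path.dat && python3 drive.py path.dat; echo '[[[0, 0, 0], [0, 0, 0]], [[0, 0, 0], [0, 0, 0]], [[0, 0, 0], [0, 0, 0]], [[0, 0, 0], [0, 0, 0]], [[0, 0, 0], [0, 0, 0]], [[0, 0, 0], [0, 0, 0]]]' > path.dat && python3 drive.py path.dat 40 55;echo '[[[0, 0, 0], [0, 0, 0]], [[0, 0, 0], [0, 0, 0]], [[0, 0, 0], [0, 0, 0]], [[0, 0, 0], [0, 0, 0]], [[0, 0, 0], [0, 0, 0]], [[0, 0, 0], [0, 0, 0]]]' > path.dat && python3 drive.py path.dat
```

```text
time_s: 4.4
ee_pos: [537.6, 252.1, 9.6]
ee_rot: [-180.0, 0.0, 33.3]
force: [0.1, -0.1, 0.2]
gripper_width: 91.1
gripper_force: 0.0
time_s: 5.0
ee_pos: [537.8, 252.2, 10.0]
ee_rot: [180.0, -0.0, 33.3]
force: [1.1, 0.5, 0.0]
gripper_width: 54.7
gripper_force: 54.9
time_s: 5.6
ee_pos: [537.8, 252.3, 10.0]
ee_rot: [180.0, -0.0, 33.3]
force: [-0.7, 0.5, 0.9]
gripper_width: 55.0
gripper_force: 54.9
```

Scaled: 34 mm is 3.4, -31 mm is -3.1.

```bash
echo '[[[0, 0, -2], [0, 0, 0]], [[0, 0, -4], [0, 0, 0]], [[0, 0, -4], [0, 0, 0]], [[-1.5, 1.7, 0], [0, 0, 0]], [[-3.1, 3.4, 0], [0, 0, 0]], [[-3.1, 3.4, 0], [0, 0, 0]], [[-3.1, 3.4, 0], [0, 0, 0]], [[-3.1, 3.4, 0], [0, 0, 0]]]' > path.dat && python3 drive.py path.dat; echo '[[[-3.1, 3.4, 0], [0, 0, 0]], [[-3.1, 3.4, 0], [0, 0, 0]], [[-3.1, 3.4, 0], [0, 0, 0]], [[-3.1, 3.4, 0], [0, 0, 0]], [[-3.1, 3.4, 0], [0, 0, 0]], [[-3.1, 3.5, 0], [0, 0, 0]], [[-1.5, 1.7, 0], [0, 0, 0]], [[0, 0, 0], [0, 0, 0]]]' > path.dat && python3 drive.py path.dat; echo '[[[0, 0, 0], [0, 0, 0]], [[0, 0, 0], [0, 0, 0]], [[0, 0, 0], [0, 0, 0]]]' > path.dat && python3 drive.py path.dat
python3 - <<'E'
from workcell import env
from h import *
s=env.state();m=env.camera_model("wrist");f=env.grab_frame("wrist");cv2.imwrite("pics/w3.png",f)
np.save("w3.npy",m["T"])
T=tool(s);print(s["qpos"].round(1),T[:3,:3].T@(np.array([459.8,-252.5,0])-T[:3,3]))
u,v=proj(m,[459.8,-252.5,136]).astype(int);g=f[max(v-60,0):v+60,u-80:u+80].astype(float);print(u,v)
cv2.imwrite("pics/w3c.png",cv2.resize(np.clip(255*(g/200)**.6,0,255).astype(np.uint8),None,fx=5,fy=5,interpolation=cv2.INTER_CUBIC))
E
```

```text
time_s: 6.4
ee_pos: [504.5, 46.3, 109.3]
ee_rot: [-180.0, 0.1, 33.4]
force: [0.9, -0.5, -3.1]
gripper_width: 54.6
gripper_force: 54.9
time_s: 7.2
ee_pos: [458.9, -250.9, 109.2]
ee_rot: [180.0, 0.1, 33.1]
force: [-0.5, 0.4, -3.2]
gripper_width: 54.5
gripper_force: 54.9
time_s: 7.5
ee_pos: [459.8, -246.8, 109.8]
ee_rot: [-180.0, 0.0, 33.4]
force: [0.0, -0.5, -2.8]
gripper_width: 54.8
gripper_force: 54.9
[-29.5  18.8 105.3   0.   55.9  27.1] [ -3.14916274   4.85390696 109.75877849]
265 260
```

View pics/w3c.png

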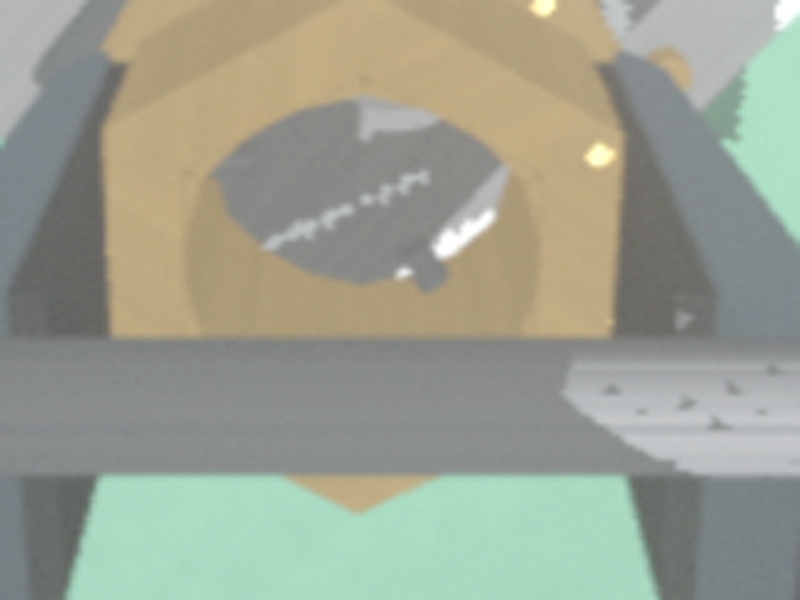

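The nut is held, with its bore far edge at crop (363,97) and the top face's far vertex at about (365,0). I'll check its centre against the TCP.

Run:
```python
from workcell import env
from h import *
m=env.camera_model("wrist");m["T"]=np.load("w3.npy");T=tool(env.state())
for x,y in((363,97),(365,0),(105,130),(620,130)):
    print(np.round(T[:3,:3].T@(on(m,185+x/5,200+y/5,135.8)-T[:3,3]),1))
```

```text
[ 20.5   0.3 -25.9]
[ 31.2   0.5 -25.9]
[ 16.8 -26.8 -25.9]
[ 16.8  27.2 -25.9]
```

Scaled: 15 mm is 1.5, 5 mm is 0.5.

```bash
echo '[[[-0.36, 0.47, 0], [0, 0, 0]], [[0, 0, 1.5], [0, 0, 0]], [[0, 0, 1.5], [0, 0, 0]], [[0, 0, 0.5], [0, 0, 0]], [[0, 0, 0], [0, 0, 0]], [[0, 0, 0], [0, 0, 0]], [[0, 0, 0], [0, 0, 0]]]' > path.dat && python3 drive.py path.dat
python3 - <<'E'
from workcell import env
from h import *
T=tool(env.state());print(T[:3,:3].T@(np.array([459.8,-252.5,0])-T[:3,3]))
E
```

```text
time_s: 8.25
ee_pos: [460.0, -254.2, 75.7]
ee_rot: [179.9, -0.0, 33.3]
force: [-0.0, -0.1, -2.3]
gripper_width: 54.6
gripper_force: 54.9
[ 0.71479794 -1.59975242 75.69796179]
```

```bash
echo '[[[0.02, -0.14, 0.6], [0, 0, 0]], [[0, 0, 0.6], [0, 0, 0]], [[0, 0, 0], [0, 0, 0]], [[0, 0, 0], [0, 0, 0]]]' > path.dat && python3 drive.py path.dat; echo '[[[0, 0, 0.3], [0, 0, 0]], [[0, 0, 0], [0, 0, 0]], [[0, 0, 0], [0, 0, 0]]]' > path.dat && python3 drive.py path.dat
```

```text
time_s: 8.65
ee_pos: [458.6, -252.4, 62.6]
ee_rot: [-180.0, 0.0, 33.3]
force: [0.1, 0.1, -2.1]
gripper_width: 54.5
gripper_force: 54.9
time_s: 8.95
ee_pos: [458.8, -252.6, 59.9]
ee_rot: [180.0, 0.0, 33.3]
force: [-0.4, -0.5, -3.6]
gripper_width: 54.5
gripper_force: 54.9
```

Scaled: 2 mm is 0.2, 1 mm is 0.1.

```bash
echo '[[[0, 0, 0.2], [0, 0, 0]], [[0, 0, 0.1], [0, 0, 0]], [[0, 0, 0], [0, 0, 0]], [[0, 0, 0], [0, 0, 0]]]' > path.dat && python3 drive.py path.dat; echo '[[[0, 0, 0.2], [0, 0, 0]], [[0, 0, 0], [0, 0, 0]], [[0, 0, 0], [0, 0, 0]]]' > path.dat && python3 drive.py path.dat;echo '[[[0, 0, 0.1], [0, 0, 0]], [[0, 0, 0], [0, 0, 0]], [[0, 0, 0], [0, 0, 0]]]' > path.dat && python3 drive.py path.dat
```

```text
time_s: 9.35
ee_pos: [458.8, -252.6, 56.9]
ee_rot: [180.0, 0.0, 33.3]
force: [-0.4, 0.1, -3.2]
gripper_width: 54.9
gripper_force: 54.9
time_s: 9.65
ee_pos: [458.7, -252.5, 54.9]
ee_rot: [-180.0, 0.0, 33.3]
force: [-0.3, 0.5, -2.1]
gripper_width: 55.0
gripper_force: 54.9
time_s: 9.95
ee_pos: [458.8, -252.6, 53.9]
ee_rot: [180.0, 0.0, 33.3]
force: [-0.0, 0.5, -2.3]
gripper_width: 54.9
gripper_force: 54.9
```

```bash
for i in 1; do echo '[[[0, 0, 0.1], [0, 0, 0]], [[0, 0, 0], [0, 0, 0]], [[0, 0, 0], [0, 0, 0]]]' > path.dat && python3 drive.py path.dat; done; echo '[[[0, 0, 0.1], [0, 0, 0]], [[0, 0, 0], [0, 0, 0]], [[0, 0, 0], [0, 0, 0]]]' > path.dat && python3 drive.py path.dat; echo '[[[0, 0, 0.1], [0, 0, 0]], [[0, 0, 0], [0, 0, 0]], [[0, 0, 0], [0, 0, 0]]]' > path.dat && python3 drive.py path.dat
```

```text
time_s: 10.25
ee_pos: [458.8, -252.5, 52.9]
ee_rot: [-180.0, 0.0, 33.3]
force: [-0.6, 0.7, -2.7]
gripper_width: 54.6
gripper_force: 54.9
time_s: 10.55
ee_pos: [458.8, -252.5, 51.9]
ee_rot: [-180.0, 0.0, 33.3]
force: [0.3, -0.5, -3.5]
gripper_width: 54.7
gripper_force: 54.9
time_s: 10.85
ee_pos: [458.8, -252.5, 50.9]
ee_rot: [-180.0, 0.0, 33.3]
force: [-0.1, -0.6, -3.8]
gripper_width: 55.0
gripper_force: 54.9
```

```bash
echo '[[[0, 0, 0.05], [0, 0, 0]], [[0, 0, 0], [0, 0, 0]], [[0, 0, 0], [0, 0, 0]]]' > path.dat && python3 drive.py path.dat; echo '[[[0, 0, 0.05], [0, 0, 0]], [[0, 0, 0], [0, 0, 0]], [[0, 0, 0], [0, 0, 0]]]' > path.dat && python3 drive.py path.dat; echo '[[[0, 0, 0.05], [0, 0, 0]], [[0, 0, 0], [0, 0, 0]], [[0, 0, 0], [0, 0, 0]]]' > path.dat && python3 drive.py path.dat
```

```text
time_s: 11.15
ee_pos: [458.9, -252.6, 50.6]
ee_rot: [180.0, -0.0, 33.3]
force: [-0.1, -0.4, -2.2]
gripper_width: 54.8
gripper_force: 54.9
time_s: 11.45
ee_pos: [458.9, -252.6, 50.4]
ee_rot: [180.0, -0.0, 33.3]
force: [-1.9, 0.7, 3.6]
gripper_width: 54.8
gripper_force: 54.9
time_s: 11.75
ee_pos: [459.0, -252.6, 50.3]
ee_rot: [180.0, -0.0, 33.3]
force: [-3.1, 0.3, 6.6]
gripper_width: 54.9
gripper_force: 54.9
```

Scaled: 0.3 mm is 0.03, -6 degrees is -3.

```bash
echo '[[[0, 0, 0.03], [0, 0, -3]], [[0, 0, 0], [0, 0, -3]], [[0, 0, 0], [0, 0, -3]], [[0, 0, 0], [0, 0, -3]], [[0, 0, 0], [0, 0, -3]], [[0, 0, 0], [0, 0, -3]], [[0, 0, 0], [0, 0, -3]], [[0, 0, 0], [0, 0, 0]]]' > path.dat && python3 drive.py path.dat; python3 -c "
from workcell import env;print(env.state()['torque'])"; echo '[[[0, 0, 0], [0, 0, -2]], [[0, 0, 0], [0, 0, 0]], [[0, 0, 0], [0, 0, 0]]]' > path.dat && python3 drive.py path.dat; echo '[[[0, 0, 0], [0, 0, -2]], [[0, 0, 0], [0, 0, 0]], [[0, 0, 0], [0, 0, 0]]]' > path.dat && python3 drive.py path.dat; python3 -c "
from workcell import env;print(env.state()['torque'])"
```

```text
time_s: 12.55
ee_pos: [460.2, -253.3, 50.3]
ee_rot: [179.8, 0.1, 75.4]
force: [-1.1, 0.2, 5.7]
gripper_width: 54.6
gripper_force: 54.9
[ 0.02960839 -0.04230439  0.14140855]
time_s: 12.85
ee_pos: [460.2, -253.3, 50.3]
ee_rot: [179.8, 0.1, 79.4]
force: [-0.1, 0.8, 5.9]
gripper_width: 54.8
gripper_force: 54.9
time_s: 13.15
ee_pos: [460.2, -253.5, 50.1]
ee_rot: [179.8, 0.1, 83.3]
force: [-0.3, 0.1, 6.0]
gripper_width: 55.1
gripper_force: 54.9
[-0.09886612 -0.0966201   0.10128112]
```

Scaled: -3 degrees is -1.5.

```bash
echo '[[[0, 0, 0], [0, 0, -1.5]], [[0, 0, 0], [0, 0, 0]], [[0, 0, 0], [0, 0, 0]]]' > path.dat && python3 drive.py path.dat; echo '[[[0, 0, 0], [0, 0, -1.5]], [[0, 0, 0], [0, 0, 0]], [[0, 0, 0], [0, 0, 0]]]' > path.dat && python3 drive.py path.dat; echo '[[[0, 0, 0], [0, 0, -1.5]], [[0, 0, 0], [0, 0, 0]], [[0, 0, 0], [0, 0, 0]]]' > path.dat && python3 drive.py path.dat; python3 -c "
from workcell import env;print(env.state()['torque'])"
```

```text
time_s: 13.45
ee_pos: [460.0, -253.5, 49.7]
ee_rot: [179.8, 0.1, 86.3]
force: [1.6, -2.5, 4.4]
gripper_width: 54.8
gripper_force: 54.9
time_s: 13.75
ee_pos: [459.7, -253.4, 49.2]
ee_rot: [179.9, 0.1, 89.3]
force: [2.6, -4.2, -0.1]
gripper_width: 54.4
gripper_force: 54.9
time_s: 14.05
ee_pos: [459.7, -253.4, 49.0]
ee_rot: [179.9, 0.1, 92.3]
force: [3.3, -3.7, -0.9]
gripper_width: 54.8
gripper_force: 54.9
[-0.75057494 -0.72843547 -0.01782766]
```

Scaled: 1.5 mm is 0.15.

```bash
echo '[[[0, 0, 0.15], [0, 0, 0]], [[0, 0, 0], [0, 0, 0]], [[0, 0, 0], [0, 0, 0]]]' > path.dat && python3 drive.py path.dat; echo '[[[0, 0, 0], [0, 0, -1]], [[0, 0, 0], [0, 0, 0]], [[0, 0, 0], [0, 0, 0]]]' > path.dat && python3 drive.py path.dat; python3 -c "
from workcell import env;print(env.state()['torque'])"
```

```text
time_s: 14.35
ee_pos: [459.8, -253.4, 47.5]
ee_rot: [179.9, 0.1, 92.3]
force: [4.5, -4.7, -2.4]
gripper_width: 54.9
gripper_force: 54.9
time_s: 14.65
ee_pos: [459.9, -253.3, 47.4]
ee_rot: [179.9, 0.1, 94.3]
force: [4.2, -4.6, -2.7]
gripper_width: 55.0
gripper_force: 54.9
[-0.93430626 -0.96926188 -0.02066814]
```

Scaled: -0.5 mm is -0.05, 0.5 mm is 0.05.

```bash
echo '[[[-0.05, 0.05, 0.2], [0, 0, 0]], [[0, 0, 0.2], [0, 0, 0]], [[0, 0, 0], [0, 0, 0]], [[0, 0, 0], [0, 0, 0]]]' > path.dat && python3 drive.py path.dat; echo '[[[0, 0, 0.15], [0, 0, 0]], [[0, 0, 0], [0, 0, 0]], [[0, 0, 0], [0, 0, 0]]]' > path.dat && python3 drive.py path.dat;  python3 -c "
from workcell import env;print(env.state()['torque'])"
```

```text
time_s: 15.05
ee_pos: [459.9, -253.3, 43.1]
ee_rot: [179.9, 0.0, 94.3]
force: [5.1, -4.5, -2.5]
gripper_width: 54.7
gripper_force: 54.9
time_s: 15.35
ee_pos: [459.9, -253.3, 41.7]
ee_rot: [179.9, 0.0, 94.3]
force: [5.5, -4.5, -2.9]
gripper_width: 54.6
gripper_force: 54.9
[-0.78912886 -0.99177446 -0.02341573]
```

Scaled: 1 mm is 0.1, -0.7 mm is -0.07.

```bash
echo '[[[-0.07, 0.07, 0.1], [0, 0, 0]], [[0, 0, 0], [0, 0, 0]], [[0, 0, 0], [0, 0, 0]]]' > path.dat && python3 drive.py path.dat; echo '[[[0, 0, 0.1], [0, 0, 0]], [[0, 0, 0], [0, 0, 0]], [[0, 0, 0], [0, 0, 0]]]' > path.dat && python3 drive.py path.dat;echo '[[[0, 0, 0.07], [0, 0, 0]], [[0, 0, 0], [0, 0, 0]], [[0, 0, 0], [0, 0, 0]]]' > path.dat && python3 drive.py path.dat
```

```text
time_s: 15.65
ee_pos: [459.9, -253.4, 40.6]
ee_rot: [-180.0, -0.0, 94.3]
force: [3.3, -2.4, -4.4]
gripper_width: 54.6
gripper_force: 54.9
time_s: 15.95
ee_pos: [459.9, -253.5, 40.0]
ee_rot: [-180.0, -0.0, 94.3]
force: [4.0, -2.5, -3.8]
gripper_width: 54.9
gripper_force: 54.9
time_s: 16.25
ee_pos: [459.9, -253.5, 39.4]
ee_rot: [-180.0, -0.0, 94.3]
force: [3.1, -1.6, -1.9]
gripper_width: 54.8
gripper_force: 54.9
```

```bash
echo '[[[0, 0, 0.05], [0, 0, 0]], [[0, 0, 0], [0, 0, 0]], [[0, 0, 0], [0, 0, 0]]]' > path.dat && python3 drive.py path.dat; echo '[[[0, 0, 0], [0, 0, 2.5]], [[0, 0, 0.04], [0, 0, 2.5]], [[0, 0, 0.04], [0, 0, 2.5]], [[0, 0, 0], [0, 0, 0]], [[0, 0, 0], [0, 0, 0]]]' > path.dat && python3 drive.py path.dat;  python3 -c "
from workcell import env;print(env.state()['torque'])"
```

```text
time_s: 16.55
ee_pos: [460.0, -253.6, 39.3]
ee_rot: [-180.0, -0.0, 94.3]
force: [1.8, -0.9, 2.8]
gripper_width: 54.8
gripper_force: 54.9
time_s: 17.05
ee_pos: [460.0, -253.4, 39.0]
ee_rot: [180.0, -0.0, 79.3]
force: [0.9, 0.5, 7.0]
gripper_width: 54.6
gripper_force: 54.9
[-0.03773125 -0.2876953  -0.10508455]
```

Scaled: 0.3 mm is 0.03, 5 degrees is 2.5.

```bash
echo '[[[0, 0, 0.03], [0, 0, 2.5]], [[0, 0, 0.03], [0, 0, 2.5]], [[0, 0, 0.03], [0, 0, 2.5]], [[0, 0, 0], [0, 0, 0]], [[0, 0, 0], [0, 0, 0]]]' > path.dat && python3 drive.py path.dat;  echo '[[[0, 0, 0.04], [0, 0, 2.5]], [[0, 0, 0.04], [0, 0, 2.5]], [[0, 0, 0.04], [0, 0, 2.5]], [[0, 0, 0], [0, 0, 0]], [[0, 0, 0], [0, 0, 0]]]' > path.dat && python3 drive.py path.dat;  python3 -c "
from workcell import env;print(env.state()['torque'])"
```

```text
time_s: 17.55
ee_pos: [459.6, -253.3, 37.7]
ee_rot: [-179.9, -0.0, 64.3]
force: [0.4, -1.2, 4.8]
gripper_width: 54.5
gripper_force: 54.9
time_s: 18.05
ee_pos: [459.3, -253.2, 36.4]
ee_rot: [-179.9, 0.0, 49.3]
force: [-0.7, 0.1, 4.6]
gripper_width: 54.8
gripper_force: 54.9
[-0.09789059 -0.10294024 -0.11814247]
```

```bash
echo '[[[0, 0, 0.04], [0, 0, 2.5]], [[0, 0, 0.04], [0, 0, 2.5]], [[0, 0, 0.04], [0, 0, 2.5]], [[0, 0, 0], [0, 0, 0]], [[0, 0, 0], [0, 0, 0]]]' > path.dat && python3 drive.py path.dat;  echo '[[[0, 0, 0.04], [0, 0, 2.5]], [[0, 0, 0.04], [0, 0, 2.5]], [[0, 0, 0.04], [0, 0, 2.5]], [[0, 0, 0], [0, 0, 0]], [[0, 0, 0], [0, 0, 0]]]' > path.dat && python3 drive.py path.dat;  python3 -c "
from workcell import env;print(env.state()['torque'])"
```

```text
time_s: 18.55
ee_pos: [459.2, -253.2, 35.0]
ee_rot: [-179.9, 0.1, 34.4]
force: [-0.0, -0.5, 5.4]
gripper_width: 54.6
gripper_force: 54.9
time_s: 19.05
ee_pos: [458.8, -253.1, 33.7]
ee_rot: [-179.9, 0.1, 19.5]
force: [-0.6, -0.9, 5.3]
gripper_width: 55.0
gripper_force: 54.9
[-0.08627288  0.30011355 -0.08609356]
```

```bash
echo '[[[0, 0, 0.04], [0, 0, 2]], [[0, 0, 0.03], [0, 0, 2]], [[0, 0, 0], [0, 0, 0]], [[0, 0, 0], [0, 0, 0]]]' > path.dat && python3 drive.py path.dat;  echo '[[[0, 0, 0.03], [0, 0, 2]], [[0, 0, 0], [0, 0, 0]], [[0, 0, 0], [0, 0, 0]]]' > path.dat && python3 drive.py path.dat;  python3 -c "
from workcell import env;print(env.state()['torque'])"; echo '[[[0, 0, 0.03], [0, 0, 2]], [[0, 0, 0], [0, 0, 0]], [[0, 0, 0], [0, 0, 0]]]' > path.dat && python3 drive.py path.dat;  python3 -c "
from workcell import env;print(env.state()['torque'])"
```

```text
time_s: 19.45
ee_pos: [458.7, -253.0, 33.1]
ee_rot: [-179.9, 0.1, 11.5]
force: [-1.5, 0.4, 7.3]
gripper_width: 54.5
gripper_force: 54.9
time_s: 19.75
ee_pos: [458.8, -253.0, 33.0]
ee_rot: [-179.9, 0.1, 7.5]
force: [-3.4, 0.0, 8.1]
gripper_width: 55.5
gripper_force: 54.9
[-0.04820524  0.27824415 -0.16914663]
time_s: 20.05
ee_pos: [458.8, -252.9, 33.0]
ee_rot: [-179.9, 0.1, 3.5]
force: [-3.0, 1.6, 10.4]
gripper_width: 54.7
gripper_force: 54.9
[ 0.0238409   0.30234513 -0.19856191]
```

Scaled: 3 degrees is 1.5.

```bash
echo '[[[0, 0, 0], [0, 0, 1.5]], [[0, 0, 0], [0, 0, 0]], [[0, 0, 0], [0, 0, 0]]]' > path.dat && python3 drive.py path.dat;  echo '[[[0, 0, 0], [0, 0, 1.5]], [[0, 0, 0], [0, 0, 0]], [[0, 0, 0], [0, 0, 0]]]' > path.dat && python3 drive.py path.dat;  python3 -c "
from workcell import env;print(env.state()['torque'])"
```

```text
time_s: 20.35
ee_pos: [458.8, -252.8, 33.0]
ee_rot: [-179.9, 0.1, 0.5]
force: [-3.0, 2.1, 10.2]
gripper_width: 54.7
gripper_force: 54.9
time_s: 20.65
ee_pos: [458.5, -252.7, 33.0]
ee_rot: [-179.9, 0.2, -2.5]
force: [-4.1, 2.0, 10.8]
gripper_width: 54.6
gripper_force: 54.9
[0.14099755 0.37866863 0.07410342]
```

```bash
echo '[[[0, 0, -0.07], [0, 0, 0]], [[0, 0, 0], [0, 0, 0]]]' > path.dat && python3 drive.py path.dat - 15; echo '[[[0, 0, 0], [0, 0, 0]], [[0, 0, 0], [0, 0, 0]], [[0, 0, 0], [0, 0, 0]], [[0, 0, 0], [0, 0, 0]], [[0, 0, 0], [0, 0, 0]], [[0, 0, 0], [0, 0, 0]]]' > path.dat && python3 drive.py path.dat 91; echo '[[[0, 0, -0.5], [0, 0, 0]], [[0, 0, -2], [0, 0, 0]], [[0, 0, -3], [0, 0, 0]], [[0, 0, -4], [0, 0, 0]], [[-3, 0, -2], [0, 0, 0]], [[-3, 0, 0], [0, 0, 0]], [[0, 0, 0], [0, 0, 0]], [[0, 0, 0], [0, 0, 0]]]' > path.dat && python3 drive.py path.dat
python3 - <<'E'
from workcell import env
from h import *
s=env.state();m=env.camera_model("wrist");f=env.grab_frame("wrist");np.save("w4.npy",m["T"]);cv2.imwrite("pics/w4.png",f)
u,v=proj(m,[459.5,-252.7,59]).astype(int);x0,y0=u-60,max(v-60,0);g=f[y0:v+60,x0:u+60].astype(float);print(x0,y0)
a=cv2.resize(np.clip(255*(g/200)**.7,0,255).astype(np.uint8),(480,480),interpolation=2)
t=env.grab_frame("side")
b=cv2.resize(t[140:220,325:425],(320,256),interpolation=2);c=np.zeros((480,320,3),np.uint8);c[:256]=b
c[260:480,:293]=cv2.resize(t,(293,220));cv2.imwrite("pics/w4c.png",np.hstack([a,c]))
E
```

```text
time_s: 20.85
ee_pos: [458.6, -252.7, 32.9]
ee_rot: [-179.9, 0.2, -2.5]
force: [-2.9, 2.0, 6.9]
gripper_width: 54.7
gripper_force: 15.0
time_s: 21.45
ee_pos: [460.1, -253.7, 33.0]
ee_rot: [180.0, 0.0, -2.7]
force: [0.3, 1.2, -0.9]
gripper_width: 91.2
gripper_force: 0.0
time_s: 22.25
ee_pos: [400.2, -251.0, 148.6]
ee_rot: [180.0, -0.1, -2.7]
force: [-0.0, -0.1, -0.3]
gripper_width: 91.1
gripper_force: 0.0
194 65
```

View pics/w4c.png

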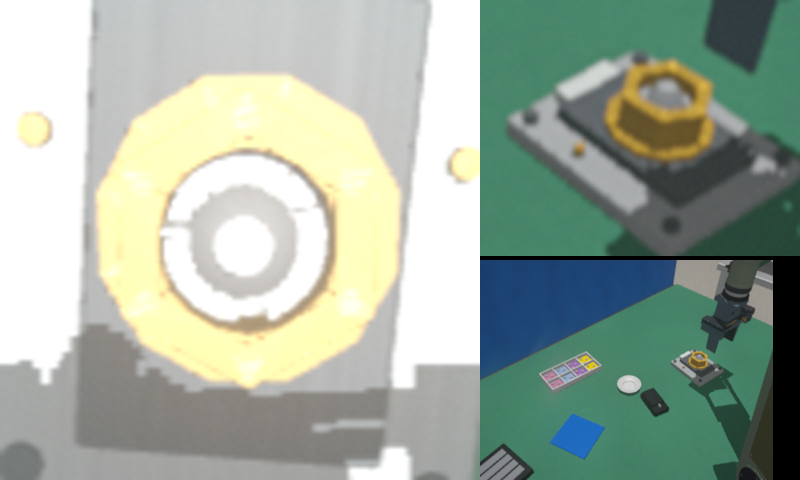

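The nut sits flat and centred on the strap, with the bystanders and the pad unmoved in the side view. The gripper is clear. During the turn the nut came down 6.3 mm, then stopped while the turning went on, so it is seated.

```bash
python3 -c "
from workcell import env;print(env.job_done())"
```

```text
the job is handed in; nothing more can be done
None
```

The job is handed in: the nut was set on the stud, turned back until it dropped in, turned clockwise until its flange met the strap, and released. The dish, mouse and tray were not disturbed, and it took about 22 s.

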